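# Seat the square jar in its holding block and screw its lid down snug

## Task

Set the square-bodied jar, its lid still loose, upright in the square socket of the grey holding block until it stands fully home on the socket's floor. Then screw the lid down clockwise, by feel, until it is snug on its seal, but do not overtighten it; leave the jar in the block, let go, and leave the other things on the table where they are.

Things in the scene. Friction and masses are not known exactly. Their poses are not given: they have to be found in the camera images.
- jar: White plastic jar with a SQUARE body 54 x 54 mm, 62 mm high, under a round grey ribbed screw lid; 90 mm high over all, about 0.35 kg, loose on the table. Origin: centre of its underside; z up, x and y across its flat sides (each quarter turn is alike). It can be lifted by its lid, which is started on the thread and cannot come off. Unless held by the socket, the jar turns with its lid.
- lid_top (a point): Centre of the lid's top, 90 mm above the jar's underside; fixed to the jar, not turning with the lid. Lid: diameter 50 mm, 24 mm high, 4 mm clear above the jar's flat shoulder. Turned clockwise seen from above it runs 1.3 to 2.5 rad (differs each time, not visible) against 0.05 N m; then it meets the seal and the torque jumps to 0.5 N m and rises 0.09 N m per further 0.1 rad. It stays put.
- block: Grey holding block fixed to the table, 96 x 96 x 42 mm, with a square socket 57 x 57 mm (3 mm wider than the jar) and 30 mm deep in the middle of its top; the socket's edge has a 4 mm chamfer. Origin: centre of its underside; z up, x and y along its sides and the socket's sides.
- socket_floor (a point): Centre of the socket's floor, 12 mm above the table and 30 mm below the block's top; axes as the block's.
- seal (a joint): How far the lid squeezes its seal, in m: 0 until it meets the seal (the torque jump), then 0.2 mm per 0.1 rad. Snug: 0.1 to 0.9 mm, 0.55 to 0.9 N m. Overtightened, which spoils the job: over 1 mm, 0.95 N m. Read standing still after a turn, the torque can be up to 0.25 lower: 0.57 is a good aim either way. This joint's reading is noisy by about the same amounts: go by the torque felt.
- round_jar: White round-bodied jar with a round grey lid, 54 mm wide, 72 mm high: a bystander. Origin: centre of its underside.
- tape_roll: Roll of tape lying flat, 56 mm wide, 22 mm high: a bystander. Origin: centre of its underside.
- dressing_box: Small carton, 60 x 45 x 32 mm: a bystander. Origin: centre of its underside.
- steel_bowl: Steel bowl, 120 mm wide, 40 mm high: a bystander. Origin: centre of its underside.
- gel_bottle: White bottle, 52 mm wide, 130 mm high: a bystander. Origin: centre of its underside.
Things that resemble listed ones, but are neither listed nor needed, are in the scene too. Leave any blue look-alike of the jar alone. What is shaped like the block but yellow is not meant.

How it is judged:
By the outcome, as a careful person would: the job done as asked, in the order asked, and still so for the second after the job is handed in, with the robot touching nothing.
It also fails if it takes over 69 s, if anything falls off the work surface, if the arm or the gripper's body presses on something with over 40 N, if the wrist force passes 120 N, or if a joint passes its speed limit or range.

## Robot

A 7-joint arm with a two-finger parallel gripper is mounted at the origin on the work surface. World frame = base frame: x ahead of the robot, y to its left, z up, the work surface at z = 0. Lengths are in mm, angles in rad, forces in N, time in s.
With the tool pointing down it reaches from about 400 to 925 mm from the base axis. Payload 4.1 kg.
Tool frame: the origin (TCP) lies midway between the tips of the shut fingers; the grasp point (between the pads) lies 19 mm behind it; z points along the fingers, y is the direction in which the jaws open and shut (so a half turn about z gives the same grasp; the last joint's range is limited). The gripper opens to 85 mm and grips with 20 to 120 N. Pads are 22 mm wide; open, the fingers measure 114 mm over their backs; the gripper's body (76 mm by 85 mm) begins 54 mm behind the grasp point. The pads swing forward as they close: fully open they stand 13 mm farther back than shut.
Start: joints at [1.24, 0.398, 0.045, 1.537, -0.019, 1.207, -0.051], TCP at [149.359, -632.642, 231.347] pointing down, gripper open.
Joint ranges: [-2.82, 2.82], [-0.49, 2.23], [-1.37, 1.46], [0, 2.46], [-1.36, 4.5], [0.23, 2], [-2.94, 2.94]. Speed limits (rad/s): [2.57, 2.57, 3.14, 3.14, 3.14, 3.14, 3.14].

## Interface

Orientations are given as a rotation vector (axis times angle).
In Python, from bench import env gives the robot as it stands.
- The arm moves only by the shell command python3 -m handwheel 'ROWS' [OPENING] [FORCE]. ROWS is JSON, a list of rows, each a list of 6 numbers: the shift along the world's x, y, z in cm, then the turn, a rotation vector about the world's x, y, z in rad. In form: [[dx, dy, dz, wx, wy, wz], ...]. A call has exactly 10 rows; each row is the pose to reach, as a shift and turn from the pose measured when the call began; what a row does not reach only later rows make up. A row lasts 1/12 s, in which the tool goes at most 41.7 mm and 7.16 degrees, less where a joint would pass 70% of its speed; a pose out of reach is approached as far as the arm can. A call with a gripper value outside its range is refused whole. OPENING is the closure, from -1 (fully open) to 1 (shut), set as the call begins (- or left out, the last holds). The fingers move at their own pace and stop on an object; FORCE is the grip in N (left out, the last holds). Time passes only in rows, so rows that repeat a pose let the fingers close, or fill a call up. It gives the time, the measured TCP pose, the force and the opening at its end, in the units of the state.
- env.get_obs(): the state, without advancing time (a new reading comes with each control period).
- env.capture(name): name is "scene" or "top" or "wrist"; returns the picture (384x512x3 uint8, red, green, blue); there is no depth.
- env.calibration(name): a dict with "camera_matrix" (3x3 intrinsics, pixels), "eye" and "rotation" of the camera in the world. Camera axes: x right, y up, looking along -z (the intrinsics and any distortion apply to the point x, -y, -z); pixel columns grow to the right and rows downward; lengths in mm; the calibration is good to about 2 mm. A picture is of the moment at which its call begins: read the wrist's pose just before it. calibration takes no time and is no camera call; for the wrist camera it gives the pose at the moment of the call.
- env.hand_in(): hands the job in, once; it reports no verdict.
Trained networks look in the newest picture that a camera, given by its name, has taken for a name from the list of things; names that differ only in an ending like _2 or _b are one class to them, and where a whole thing is asked for, a point or a joint stands for the part that bears it (a point fixed in the world has none). Each returns a list of dicts, best first, with "confidence" (0 to 1); they miss things now and then, are a little off and sometimes report something else, mostly with a low value. They report only what shows in the picture. A call takes as long as a camera call. They do not tell look-alikes from the thing itself.
- env.boxes_of(query, camera): "centre" ([x, y, z] in mm, in world coordinates, good to about 4 mm: the middle of the surface that is visible of it).
- env.cut_out(query, camera): "pixels" (384x512 bool, what is visible of it).
The state is a dict: "time_s": time; "joint_positions": joint angles; "joint_vel": joint speeds; "joint_efforts": joint torques, N m; "ee_pos": TCP position; "ee_rot": TCP orientation; "contact_force": force on the tool from outside, world axes, zero at the start; "ft_torque": the same for the moment, N m; "width": finger opening in mm.
Only numpy, scipy, OpenCV 4.12 (cv2) and the standard library are available. Lean on these libraries where they do the work, as an engineer would, in place of code of your own. Each camera call takes 0.05 s, during which the arm holds its last target. There are 200 camera calls.

## Working session

There is one attempt and no reset: what is moved stays moved. The work goes in short steps, Python scripts to look and compute and a shell command to move; the robot and the scene stay as the last step left them, time stands still between calls to the robot, and variables do not carry over. Pictures are saved under pics/ and viewed, about 8 in all and at most 12, crops included, and the job is handed in when it is done.

```bash
ls; mkdir -p pics
python3 - <<'E'
from bench import env
import cv2,numpy as np
o=env.get_obs();print(o)
ims=[]
for c in("scene","top"):
    im=env.capture(c);ims.append(im)
    for q in("jar","block","round_jar"):
        for d in env.boxes_of(q,c):print(c,q,np.round(d["centre"]),round(d["confidence"],2))
cv2.imwrite("pics/top.png",cv2.resize(ims[1],(800,600),interpolation=cv2.INTER_CUBIC)[:,:,::-1])
cv2.imwrite("pics/scene.png",cv2.resize(ims[0],(800,600))[:,:,::-1])
k=env.calibration("top");print(k)
E
```

```text
pics
{'time_s': 0.0, 'joint_positions': array([ 1.23998529,  0.39918524,  0.04504433,  1.53788279, -0.01870201,
        1.20690151, -0.0507157 ]), 'joint_vel': array([ 8.47751261e-04,  9.08864065e-04,  5.73117900e-05, -2.31267519e-03,
       -1.04764368e-03,  8.35917375e-04, -1.75733523e-04]), 'joint_efforts': array([-8.22491929e-04, -4.75118387e+01,  1.36432417e+00, -2.54227102e+01,
        1.15875289e-02,  9.48036381e-03, -4.02498429e-06]), 'ee_pos': array([ 149.20025284, -631.99039495,  230.26680999]), 'ee_rot': array([-3.11858979e+00, -3.63225025e-01,  5.68039944e-04]), 'contact_force': array([-0.41433412, -0.05589408, -1.08018766]), 'ft_torque': array([ 0.02710729, -0.03781797, -0.02781973]), 'width': 85.24828318390679}
scene jar [404. 180.  63.] 0.81
scene jar [504. 177.  58.] 0.68
scene jar [488. 275.  60.] 0.62
scene block [ 554. -171.   32.] 0.95
scene block [ 384. -220.   34.] 0.7
scene block [505. 172.  61.] 0.67
scene round_jar [663.  40.  51.] 0.83
top jar [386. 166.  92.] 0.97
top jar [488. 160.  92.] 0.85
top jar [465. 264.  86.] 0.85
top block [ 371. -221.   40.] 0.95
top block [ 554. -172.   40.] 0.86
top round_jar [651.  23.  69.] 0.86
{'camera_matrix': array([[395.52257123,   0.        , 260.73199652],
       [  0.        , 395.52257123, 191.79313856],
       [  0.        ,   0.        ,   1.        ]]), 'eye': array([ 379.41009748,  -26.04548909, 1199.97291797]), 'rotation': array([ 0.09292807, -0.12987133, -1.55472178])}
```

View pics/top.png

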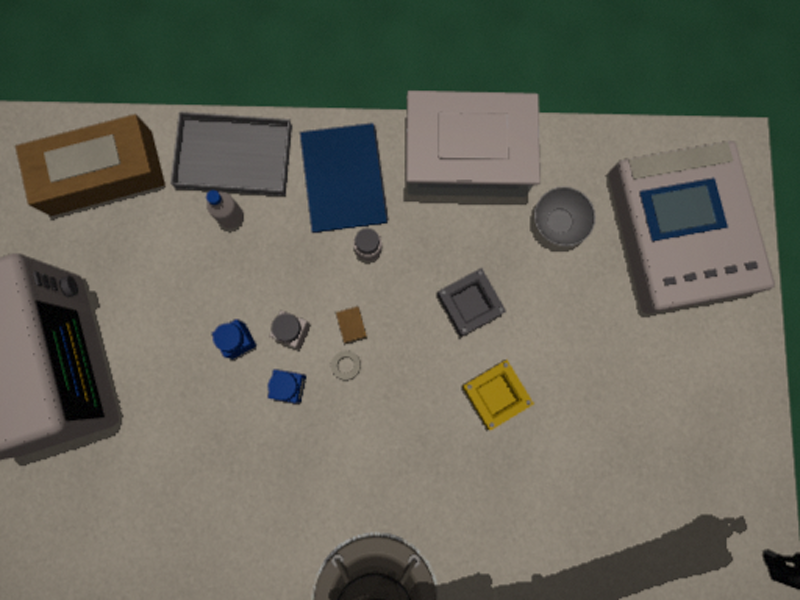

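View pics/scene.png

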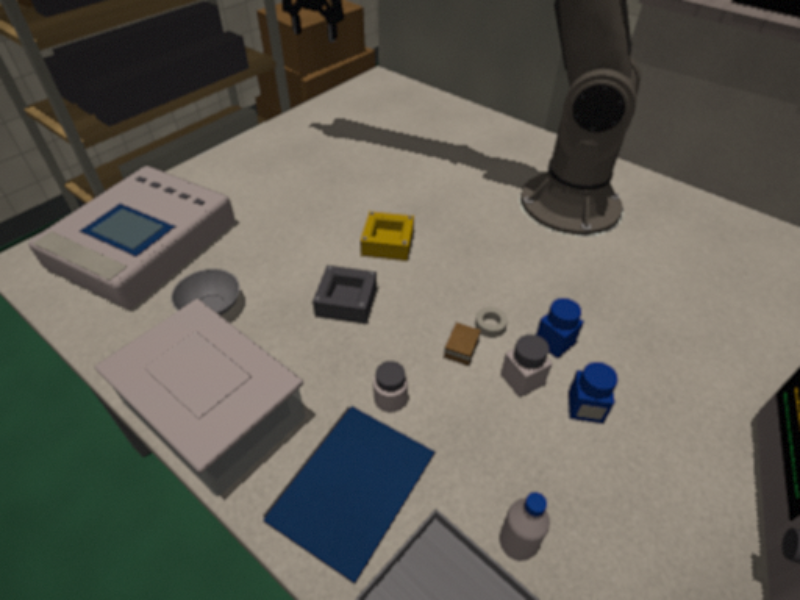

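The top picture shows the white square jar's grey lid at about (286,329), i.e. near (488,160) mm. The grey block is at (471,303), near (554,-172) mm, and the yellow block at (497,394) isn't wanted. I'll move toward the grey block for a wrist view first.

```bash
python3 -m handwheel '[[2.5,3,0.7,0,0,0.1],[5,6,1.4,0,0,0.2],[7.5,9,2.1,0,0,0.3],[10,12,2.8,0,0,0.4],[12.5,15,3.5,0,0,0.5],[15,18.5,4.2,0,0,0.6],[17.5,22,5,0,0,0.7],[20,25.5,6,0,0,0.8],[22.5,29,7,0,0,0.9],[25,32.5,7,0,0,1.0]]' -1 40
python3 -m handwheel '[[2,2,0,0,0,0],[4,4,0,0,0,0],[6,6.5,0,0,0,0],[8,9.5,0,0,0,0],[10,12,0,0,0,0],[11,13.5,0,0,0,0],[11,13.5,0,0,0,0],[11,13.5,0,0,0,0],[11,13.5,0,0,0,0],[11,13.5,0,0,0,0]]'
python3 - <<'E'
from bench import env
import cv2,numpy as np
o=env.get_obs();print(o["joint_positions"],o["ee_pos"],o["ee_rot"])
k=env.calibration("wrist");print(k)
im=env.capture("wrist")
for q in("block",):
    for d in env.boxes_of(q,"wrist"):print(q,np.round(d["centre"]),round(d["confidence"],2))
cv2.imwrite("pics/w1.png",im[:,:,::-1])
E
```

```text
time_s: 1.23
ee_pos: [394.9, -314.7, 302.8]
ee_rot: [2.557, 1.818, 0.001]
contact_force: [0.3, -0.5, 0.8]
width: 85.4
time_s: 2.07
ee_pos: [504.0, -181.4, 302.7]
ee_rot: [2.56, 1.815, -0.001]
contact_force: [-0.1, 0.6, -0.7]
width: 85.5
[ 0.66081084  0.16279535 -0.45136414  1.70009225  0.07661021  1.29292043
 -0.14359939] [ 504.0189931  -181.37989937  302.74938042] [ 2.55969981e+00  1.81469336e+00 -6.12780064e-04]
{'camera_matrix': array([[291.63342643,   0.        , 258.99140224],
       [  0.        , 291.63342643, 196.21435158],
       [  0.        ,   0.        ,   1.        ]]), 'eye': array([ 527.01036394, -110.15457641,  445.79461036]), 'rotation': array([-0.29797722,  0.04728416, -0.33497785])}
block [ 374. -220.   40.] 0.96
block [ 550. -174.   41.] 0.81
```

View pics/w1.png

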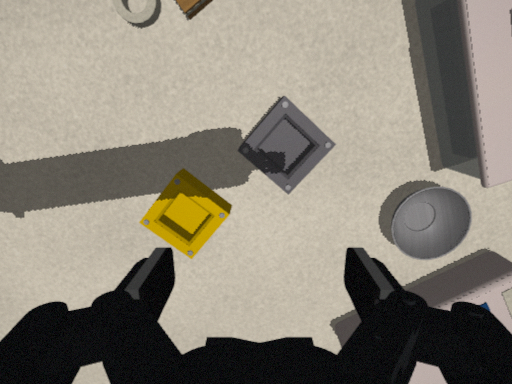

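The wrist view shows the grey block centred near (287,146), with its sides at about 45° to the image, and the yellow block at (186,213). I'll write a silhouette-fit helper and use it on both the block and the jar.

```bash
cat > h.py <<'E'
from bench import env
import cv2,numpy as np
from scipy.spatial.transform import Rotation as R
from scipy.optimize import minimize
def proj(P,k):
    c=R.from_rotvec(k["rotation"]).inv().apply(np.asarray(P,float)-k["eye"])*[1,-1,-1]
    u=c@k["camera_matrix"].T
    return u[:,:2]/u[:,2:]
def box(w,h,p,z0):
    a=np.array([[i*w/2,j*w/2,z] for i in(-1,1) for j in(-1,1) for z in(0,h)])
    return R.from_rotvec([0,0,p[2]]).apply(a)+[p[0],p[1],z0]
def cyl(r,a,b,p):
    t=np.linspace(0,6.283,40)
    return np.array([[p[0]+r*np.cos(s),p[1]+r*np.sin(s),z] for s in t for z in(a,b)])
def parts(kind,p,z0):
    return [box(96,42,p,0)] if kind=="block" else [box(54,62,p,z0),cyl(25,z0+62,z0+90,p)]
def render(kind,p,k,z0,S=3):
    m=np.zeros((384*S,512*S),np.uint8)
    for q in parts(kind,p,z0):
        h=cv2.convexHull((((proj(q,k)+.5)*S-.5)*16).round().astype(np.int32))
        cv2.fillConvexPoly(m,h,255,shift=4)
    return cv2.resize(m,(512,384),interpolation=cv2.INTER_AREA)/255.
def fit(kind,mask,k,p0,z0=0):
    m=mask.astype(float)
    f=lambda p:np.abs(render(kind,p,k,z0)-m).sum()/m.sum()
    best=min((minimize(f,[p0[0],p0[1],y],method="Nelder-Mead",options=dict(initial_simplex=np.array([[p0[0],p0[1],y],[p0[0]+8,p0[1],y],[p0[0],p0[1]+8,y],[p0[0],p0[1],y+.3]]))) for y in(-.6,-.2,.2,.6)),key=lambda r:r.fun)
    return best.x,best.fun
def find(kind,near,cam="wrist",z0=0):
    k=env.calibration(cam);env.capture(cam)
    out=None
    for d in env.cut_out(kind,cam):
        ys,xs=np.nonzero(d["pixels"]);c=np.array([xs.mean(),ys.mean()])
        e=np.linalg.norm(c-proj([[near[0],near[1],50+z0]],k)[0])
        if out is None or e<out[0]: out=(e,d)
    p,r=fit(kind,out[1]["pixels"],k,near,z0)
    print(kind,cam,"pix off",round(out[0],1),"pose",np.round(p,3),"resid",round(r,3),"conf",round(out[1]["confidence"],2))
    return p
E
python3 - <<'E'
from h import *
find("block",(554,-172));find("block",(554,-172),"top");find("jar",(488,160),"top")
E
python3 -m handwheel '[[-0.5,3,0,0,0,0],[-1,6.5,0,0,0,0],[-1.5,10,0,0,0,0],[-2,13.5,0,0,0,0],[-2.5,17,0,0,0,0],[-3,20.5,0,0,0,0],[-3.5,24,0,0,0,0],[-4,26.5,0,0,0,0],[-4,27,0,0,0,0],[-4,27,0,0,0,0]]'
python3 - <<'E'
from h import *
im=env.capture("wrist");cv2.imwrite("pics/w2.png",im[:,:,::-1])
o=env.get_obs();print(o["joint_positions"],o["ee_pos"],o["ee_rot"])
find("jar",(488,160))
E
```

```text
block wrist pix off 7.0 pose [ 5.44651e+02 -1.74130e+02  5.11000e-01] resid 0.022 conf 0.73
block top pix off 4.6 pose [ 5.45799e+02 -1.72187e+02  5.16000e-01] resid 0.163 conf 0.81
jar top pix off 2.3 pose [ 4.87991e+02  1.68731e+02 -3.64000e-01] resid 0.061 conf 0.93
time_s: 3.3
ee_pos: [464.4, 92.4, 303.2]
ee_rot: [2.553, 1.824, 0.002]
contact_force: [-0.6, -0.9, -0.4]
width: 85.4
[ 0.37564974  0.05030583 -0.681512    1.82291702  0.03743802  1.27798137
 -0.64951996] [464.77741824  90.17001031 302.98603894] [2.55568627e+00 1.81926504e+00 6.81657993e-04]
jar wrist pix off 7.3 pose [ 4.86309e+02  1.67760e+02 -3.99000e-01] resid 0.063 conf 0.92
```

View pics/w2.png

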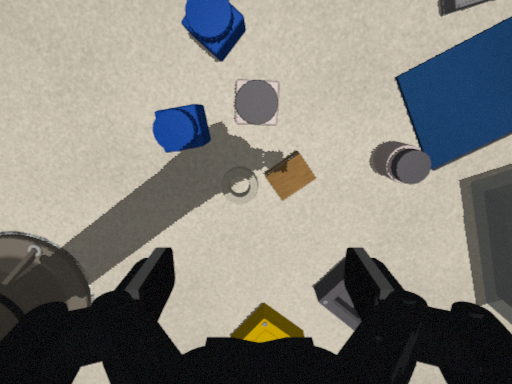

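The wrist view shows the white jar at (257,102) between two blue look-alikes at (180,128) and (213,25). The jar fits at about (486.5,168) with yaw -0.39, and the block at (545,-174) with yaw 0.51. I'll approach with the jaws at about 50°, away from the blue jars.

```bash
python3 -m handwheel '[[0.2,0.8,-1,0,0,0.12],[0.4,1.6,-2,0,0,0.24],[0.6,2.4,-3,0,0,0.36],[0.8,3.2,-4,0,0,0.48],[1,4,-5,0,0,0.6],[1.2,4.8,-6,0,0,0.72],[1.4,5.6,-7,0,0,0.84],[1.7,6.4,-8,0,0,0.96],[2,7.2,-8,0,0,1.08],[2.2,7.8,-8,0,0,1.21]]'
python3 - <<'E'
from h import *
def yaw(o):
    y=R.from_rotvec(o["ee_rot"]).apply([0,1,0]);return np.arctan2(y[1],y[0])
o=env.get_obs();print(o["joint_positions"],o["ee_pos"],yaw(o))
find("jar",(487,168));find("jar",(487,168),"scene")
im=env.capture("wrist");cv2.imwrite("pics/w3.png",im[:,:,::-1])
E
```

```text
time_s: 4.28
ee_pos: [487.6, 164.6, 221.6]
ee_rot: [1.077, 2.949, 0.002]
contact_force: [-0.0, -0.2, 0.5]
width: 85.7
[ 0.32177394  0.23619418 -0.84393275  1.85211423  0.19488393  1.13594386
  0.27960761] [487.58231809 164.63852002 221.64800401] 0.8703292129375877
jar wrist pix off 0.9 pose [ 4.86104e+02  1.68065e+02 -3.63000e-01] resid 0.04 conf 0.75
jar scene pix off 3.7 pose [ 4.92171e+02  1.70191e+02 -1.99000e-01] resid 0.082 conf 0.69
```

View pics/w3.png

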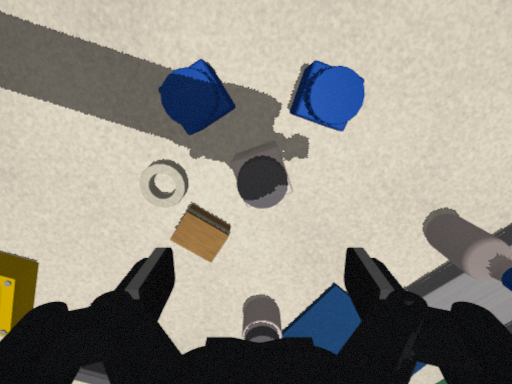

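The wrist view shows the jar's lid at (262,180), with the blue jars clear of the line the fingers will take. The fit is (486,168) with yaw about -0.37. Next I descend and grip.

```bash
python3 -m handwheel '[[-0.1,0.3,-2,0,0,0],[-0.1,0.3,-4,0,0,0],[-0.1,0.3,-6,0,0,0],[-0.1,0.3,-8,0,0,0],[-0.1,0.3,-10,0,0,0],[-0.1,0.3,-12,0,0,0],[-0.1,0.3,-14,0,0,0],[-0.1,0.3,-15.2,0,0,0],[-0.1,0.3,-15.9,0,0,0],[-0.1,0.3,-15.9,0,0,0]]'
python3 -m handwheel '[[0,0,0,0,0,0],[0,0,0,0,0,0],[0,0,0,0,0,0],[0,0,0,0,0,0],[0,0,0,0,0,0],[0,0,0,0,0,0],[0,0,0,0,0,0],[0,0,0,0,0,0],[0,0,0,0,0,0],[0,0,0,0,0,0]]' 1 70
```

```text
time_s: 5.37
ee_pos: [485.8, 166.8, 62.5]
ee_rot: [1.091, 2.944, -0.0]
contact_force: [-0.4, -0.7, -0.5]
width: 85.3
time_s: 6.2
ee_pos: [487.3, 167.9, 63.8]
ee_rot: [1.09, 2.942, 0.004]
contact_force: [0.4, 1.5, 6.5]
width: 48.5
```

```bash
python3 -m handwheel '[[0,0,0.5,0,0,0],[0,0,1.5,0,0,0],[0,0,3,0,0,0],[0,0,5,0,0,0],[0,0,7,0,0,0],[0,0,9,0,0,0],[0,0,11,0,0,0],[0,0,12,0,0,0],[0,0,12,0,0,0],[0,0,12,0,0,0]]'
python3 - <<'E'
from h import *
o=env.get_obs();print(o["ee_pos"],o["contact_force"],o["ft_torque"],o["width"],o["joint_positions"])
z0=o["ee_pos"][2]-63.8
find("jar",(488,168),"wrist",z0)
im=env.capture("wrist");cv2.imwrite("pics/w4.png",im[:,:,::-1])
E
```

```text
time_s: 7.03
ee_pos: [486.8, 167.4, 183.6]
ee_rot: [1.09, 2.942, 0.002]
contact_force: [-0.0, 0.7, -4.0]
width: 48.2
[486.83776518 167.43954679 183.55171144] [-0.04206725  0.6515328  -4.03308461] [-0.07529448  0.05771185 -0.03545865] 48.18971801508406 [ 0.29811574  0.27991817 -0.83657717  1.89899748  0.23990711  1.06076076
  0.22427735]
jar wrist pix off 163.9 pose [394.394 361.014  -4.32 ] resid 1.0 conf 0.63
```

View pics/w4.png

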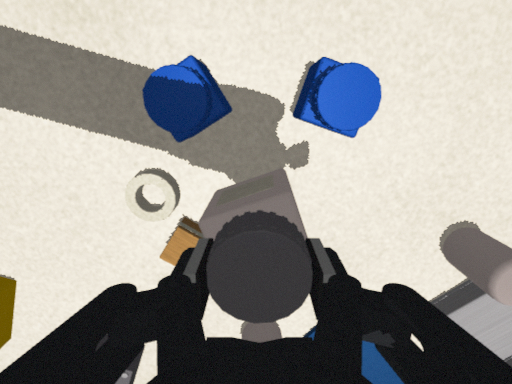

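The jar is held by its lid, lid at (260,268), and its body shows from (200,222) to (305,238). I'll crop in to measure its yaw in the grip.

Run:
```python
import cv2
im=cv2.imread("pics/w4.png")[155:255,180:330]
cv2.imwrite("pics/c4.png",cv2.convertScaleAbs(cv2.resize(im,None,fx=5,fy=5,interpolation=cv2.INTER_CUBIC),alpha=1.3))
```

```text
(no output)
```

View pics/c4.png

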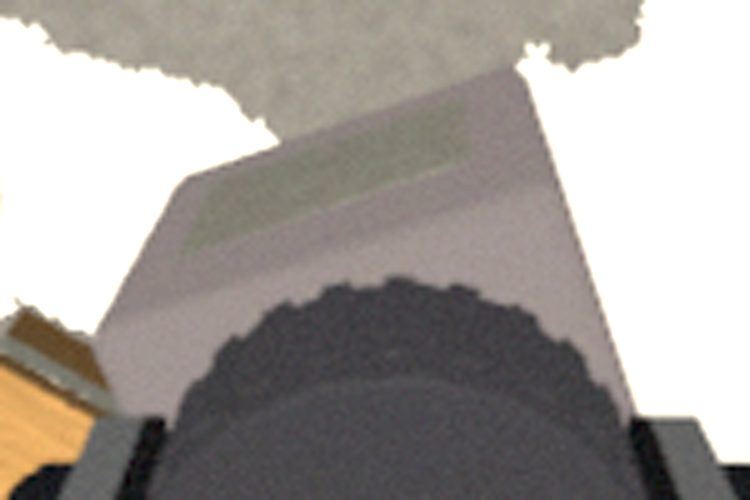

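The crop shows four body corners: the bottom edge at (216.5,190.9) and (283.5,168.3), and the shoulder edge at (199.9,220.9) and (291.9,191.9). I'll solve the jar's pose from these.

```bash
cat >> h.py <<'E'
def yaw(o):
    y=R.from_rotvec(o["ee_rot"]).apply([0,1,0]);return np.arctan2(y[1],y[0])
E
python3 - <<'E'
from h import *
from scipy.optimize import least_squares
o=env.get_obs();k=env.calibration("wrist");print(o["ee_pos"],yaw(o),o["time_s"])
uv=np.array([[216.5,190.9],[283.5,168.3],[199.9,220.9],[291.9,191.9]])
for th in range(4):
    L=np.array([[27,-27,0],[27,27,0],[27,-27,62],[27,27,62]])
    f=lambda p:(proj(R.from_rotvec([0,0,p[3]]).apply(L)+p[:3],k)-uv).ravel()
    for s in(1,-1):
        L=np.array([[27,-27*s,0],[27,27*s,0],[27,-27*s,62],[27,27*s,62]])
        r=least_squares(f,[487,168,120,th*1.57-.37]);print(th,s,np.round(r.x,3),np.round(r.fun,1))
E
```

```text
[486.13690709 167.27087098 182.3134289 ] 0.8612971986097776 7.1833
0 1 [ 4.38288e+02  1.86084e+02  1.10503e+02 -3.84000e-01] [-0.7 -0.3 -0.4  0.2  0.5  0.2  0.3 -0.2]
0 -1 [ 1001.797  -419.448 -2142.105     2.636] [ 26.5  12.5 -34.6  33.9  42.7 -15.3 -43.2  12.5]
1 1 [ 4.38288e+02  1.86084e+02  1.10503e+02 -3.84000e-01] [-0.7 -0.3 -0.4  0.2  0.5  0.2  0.3 -0.2]
1 -1 [488.347 165.831 110.503   2.757] [-0.7 -0.3 -0.4  0.2  0.5  0.2  0.3 -0.2]
2 1 [  742.121   -90.195 -1183.134     5.724] [ 32.9   5.9 -24.2  27.   49.1 -20.6 -32.6   6.9]
2 -1 [488.347 165.831 110.503   2.757] [-0.7 -0.3 -0.4  0.2  0.5  0.2  0.3 -0.2]
3 1 [438.288 186.084 110.503   5.899] [-0.7 -0.3 -0.4  0.2  0.5  0.2  0.3 -0.2]
3 -1 [488.347 165.831 110.503   2.757] [-0.7 -0.3 -0.4  0.2  0.5  0.2  0.3 -0.2]
```

The jar's yaw in the grip is -0.384, so I need a +0.90 turn to match the block's 0.513. Moving over the block.

```bash
python3 -m handwheel '[[0.3,-2,0,0,0,0.09],[0.9,-5,0,0,0,0.18],[1.5,-8.5,0,0,0,0.27],[2.1,-12,0,0,0,0.36],[2.7,-15.5,0,0,0,0.45],[3.3,-19,0,0,0,0.54],[3.9,-22.5,0,0,0,0.63],[4.5,-26,0,0,0,0.72],[5.1,-29.5,0,0,0,0.81],[5.8,-33,0,0,0,0.9]]'
python3 -m handwheel '[[0,-0.9,0,0,0,0],[0,-1.2,0,0,0,0],[0,-1.2,0,0,0,0],[0,-1.2,0,0,0,0],[0,-1.2,0,0,0,0],[0,-1.2,0,0,0,0],[0,-1.2,0,0,0,0],[0,-1.2,0,0,0,0],[0,-1.2,0,0,0,0],[0,-1.2,0,0,0,0]]'
python3 - <<'E'
from h import *
o=env.get_obs();print(o["joint_positions"],o["ee_pos"],yaw(o),o["ee_rot"],o["contact_force"],o["ft_torque"])
im=env.capture("wrist");cv2.imwrite("pics/w5.png",im[:,:,::-1])
E
```

```text
time_s: 8.02
ee_pos: [543.1, -164.5, 180.9]
ee_rot: [0.305, -3.126, -0.003]
contact_force: [1.1, 0.3, -2.2]
width: 47.8
time_s: 8.85
ee_pos: [543.2, -176.3, 181.0]
ee_rot: [0.306, -3.126, -0.003]
contact_force: [0.2, 0.7, -3.7]
width: 48.0
[ 0.90244492  0.40521727 -0.84385878  1.76986016  0.33183682  1.11780874
  1.71660604] [ 543.16923869 -176.2897285   180.99884671] 1.7659941564432575 [ 3.06041692e-01 -3.12573351e+00 -3.03854989e-03] [ 0.21146939  0.73368983 -3.74848304] [0.00221184 0.06807738 0.01959842]
```

View pics/w5.png

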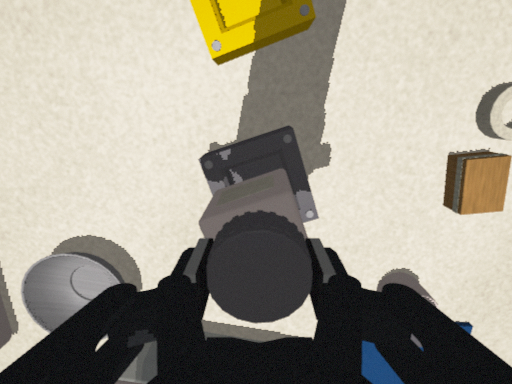

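The jar hangs above the grey block, whose far corners are near (202,158) and (292,126). The jar's edge looks parallel to the block's. I'll compare the projected model with the picture.

Run:
```python
from h import *
k=env.calibration("wrist");o=env.get_obs();print(o["ee_pos"],yaw(o))
a=cv2.imread("pics/w5.png")
print(np.round(proj(box(96,42,(545,-173.7,.513),0)[1::2],k),1))
print(np.round(proj(box(54,62,(543.5,-176,.513),117),k),1))
im=a[105:235,170:340]; v=cv2.resize(im,None,fx=4.5,fy=4.5,interpolation=cv2.INTER_CUBIC)
cv2.imwrite("pics/c5.png",cv2.convertScaleAbs(v,alpha=1.5))
```

```text
[ 543.15924147 -176.41353807  180.97019623] 1.7657658219884627
[[198.4 158.4]
 [293.1 126.7]
 [231.8 243.5]
 [319.1 217.1]]
[[212.6 190.9]
 [195.1 222.7]
 [282.5 168.4]
 [291.9 192.5]
 [236.9 253.3]
 [229.5 303.9]
 [302.7 233.6]
 [318.5 278.8]]
```

View pics/c5.png

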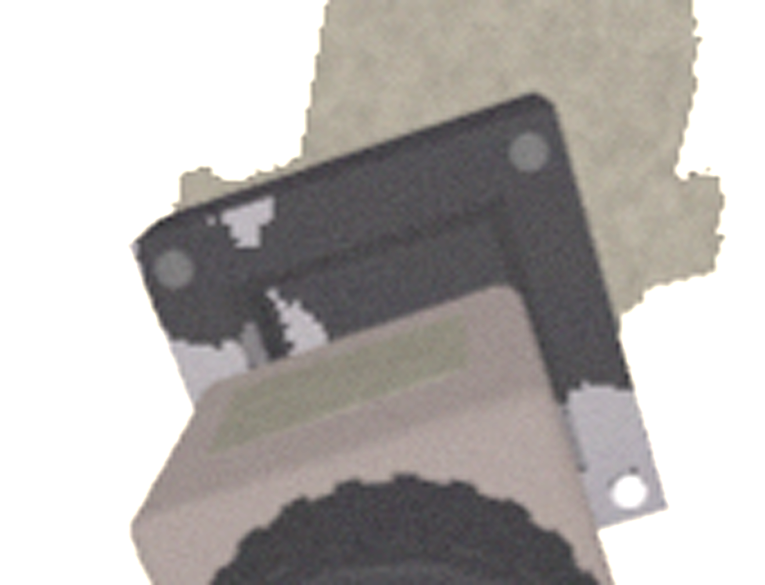

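The model agrees with the picture to about 1 px: block (545,-173.7), parallel yaw, jar sitting about 1 mm +y of the TCP. I'll shift slightly and descend to just above the block.

```bash
python3 -m handwheel '[[0.2,0.2,-1,0,0,0],[0.2,0.2,-2,0,0,0],[0.2,0.2,-3,0,0,0],[0.2,0.2,-4,0,0,0],[0.2,0.2,-5,0,0,0],[0.2,0.2,-6,0,0,0],[0.2,0.2,-6.7,0,0,0],[0.2,0.2,-7,0,0,0],[0.2,0.2,-7,0,0,0],[0.2,0.2,-7,0,0,0]]'
python3 -m handwheel '[[0,0,-0.2,0,0,0],[0,0,-0.4,0,0,0],[0,0,-0.6,0,0,0],[0,0,-0.8,0,0,0],[0,0,-1,0,0,0],[0,0,-1.2,0,0,0],[0,0,-1.3,0,0,0],[0,0,-1.3,0,0,0],[0,0,-1.3,0,0,0],[0,0,-1.3,0,0,0]]'
python3 -c "
from h import *
o=env.get_obs();print(o['ee_pos'],yaw(o),o['contact_force'],o['ft_torque'])"
```

```text
time_s: 9.73
ee_pos: [545.4, -174.4, 111.1]
ee_rot: [0.306, -3.126, -0.003]
contact_force: [0.0, -0.5, -3.4]
width: 48.5
time_s: 10.57
ee_pos: [545.8, -174.9, 98.1]
ee_rot: [-0.305, 3.126, 0.002]
contact_force: [1.7, -2.5, -2.4]
width: 47.9
[ 545.79882417 -174.8825028    98.08397569] 1.7655905351544305 [ 1.69798706 -2.53552335 -2.40816996] [-0.47121495 -0.48859572 -0.02947904]
```

```bash
python3 -m handwheel '[[0.05,-0.1,-0.2,0,0,0],[0.05,-0.1,-0.4,0,0,0],[0.05,-0.1,-0.6,0,0,0],[0.05,-0.1,-0.8,0,0,0],[0.05,-0.1,-1,0,0,0],[0.05,-0.1,-1.1,0,0,0],[0.05,-0.1,-1.2,0,0,0],[0.05,-0.1,-1.2,0,0,0],[0.05,-0.1,-1.2,0,0,0],[0.05,-0.1,-1.2,0,0,0]]'
python3 -c "
from h import *
o=env.get_obs();print(o['ee_pos'],yaw(o),o['contact_force'],o['ft_torque'])"
```

```text
time_s: 11.4
ee_pos: [546.1, -175.5, 85.9]
ee_rot: [0.306, -3.127, -0.003]
contact_force: [2.0, 1.2, -3.7]
width: 48.1
[ 546.07445317 -175.51968614   85.8706728 ] 1.7657118607364364 [ 2.02438926  1.21398314 -3.74423551] [ 0.29276608 -0.27610503 -0.06898592]
```

Sliding in freely. About 10 mm remains to the floor.

```bash
python3 -m handwheel '[[0.05,0.03,-0.2,0,0,0],[0.05,0.03,-0.4,0,0,0],[0.05,0.03,-0.6,0,0,0],[0.05,0.03,-0.7,0,0,0],[0.05,0.03,-0.8,0,0,0],[0.05,0.03,-0.9,0,0,0],[0.05,0.03,-1,0,0,0],[0.05,0.03,-1.1,0,0,0],[0.05,0.03,-1.1,0,0,0],[0.05,0.03,-1.1,0,0,0]]'
python3 -c "
from h import *
o=env.get_obs();print(o['ee_pos'],yaw(o),o['contact_force'],o['ft_torque'])"
```

```text
time_s: 12.23
ee_pos: [546.6, -175.1, 76.0]
ee_rot: [0.306, -3.126, -0.002]
contact_force: [-2.6, 0.9, 4.7]
width: 47.7
[ 546.55123176 -175.09533546   75.96978459] 1.76577747420915 [-2.58088831  0.91510349  4.7319805 ] [ 0.21327861  0.46867049 -0.02735369]
```

The jar bottom is on the floor: z is 76, as expected, and the force has turned upward. Starting to turn the lid clockwise; the seal can't come before 1.3 rad.

```bash
python3 -m handwheel '[[0,0,-0.1,0,0,-0.1],[0,0,-0.1,0,0,-0.2],[0,0,-0.1,0,0,-0.3],[0,0,-0.1,0,0,-0.4],[0,0,-0.1,0,0,-0.5],[0,0,-0.1,0,0,-0.6],[0,0,-0.1,0,0,-0.7],[0,0,-0.1,0,0,-0.8],[0,0,-0.1,0,0,-0.9],[0,0,-0.1,0,0,-1.0]]'
python3 -c "
from h import *
o=env.get_obs();print(o['ee_pos'],yaw(o),o['contact_force'],o['ft_torque'],o['joint_positions'][6])"
```

```text
time_s: 13.07
ee_pos: [547.2, -174.6, 76.0]
ee_rot: [1.236, 2.887, 0.003]
contact_force: [-1.0, 1.5, 3.2]
width: 48.3
[ 547.20917118 -174.56348667   75.97110911] 0.7618912751988398 [-1.01591254  1.51613559  3.19385408] [0.209578   0.21876971 0.04724002] 0.7316793144337423
```

```bash
cat > t.sh <<'E'
python3 -c "
from h import *
o=env.get_obs();print(o['time_s'],o['ee_pos'].round(1),'yaw',yaw(o).round(3),'F',o['contact_force'].round(1),'T',o['ft_torque'].round(3),o['joint_positions'][6].round(2),o['width'].round(1))"
E
python3 -m handwheel '[[0,0,-0.05,0,0,-0.04],[0,0,-0.05,0,0,-0.08],[0,0,-0.05,0,0,-0.12],[0,0,-0.05,0,0,-0.16],[0,0,-0.05,0,0,-0.2],[0,0,-0.05,0,0,-0.24],[0,0,-0.05,0,0,-0.25],[0,0,-0.05,0,0,-0.25],[0,0,-0.05,0,0,-0.25],[0,0,-0.05,0,0,-0.25]]' >/dev/null; sh t.sh
python3 -m handwheel '[[0,0,-0.05,0,0,-0.04],[0,0,-0.05,0,0,-0.08],[0,0,-0.05,0,0,-0.12],[0,0,-0.05,0,0,-0.14],[0,0,-0.05,0,0,-0.16],[0,0,-0.05,0,0,-0.18],[0,0,-0.05,0,0,-0.2],[0,0,-0.05,0,0,-0.2],[0,0,-0.05,0,0,-0.2],[0,0,-0.05,0,0,-0.2]]' >/dev/null; sh t.sh
```

```text
Traceback (most recent call last):
AttributeError: 'float' object has no attribute 'round'
Traceback (most recent call last):
AttributeError: 'float' object has no attribute 'round'
```

```bash
sed -i "s/o\['width'\].round(1)/round(o['width'],1)/" t.sh; sh t.sh
```

```text
14.7333 [ 547.2 -174.1   75.8] yaw 0.313 F [-1.7  2.   5.6] T [0.289 0.628 0.023] 0.33 48.1
```

Turned 1.45 rad so far, and the lid still runs free.

```bash
python3 -m handwheel '[[0,0,-0.03,0,0,-0.02],[0,0,-0.03,0,0,-0.04],[0,0,-0.03,0,0,-0.06],[0,0,-0.03,0,0,-0.08],[0,0,-0.03,0,0,-0.1],[0,0,-0.03,0,0,-0.12],[0,0,-0.03,0,0,-0.14],[0,0,-0.03,0,0,-0.16],[0,0,-0.03,0,0,-0.18],[0,0,-0.03,0,0,-0.2]]' >/dev/null; sh t.sh
```

```text
15.5667 [ 547.1 -174.    75.8] yaw 0.113 F [-2.8  1.6  5.4] T [0.162 0.752 0.361] 0.15 47.7
```

```bash
python3 -m handwheel '[[0,0,-0.03,0,0,-0.02],[0,0,-0.03,0,0,-0.03],[0,0,-0.03,0,0,-0.05],[0,0,-0.03,0,0,-0.06],[0,0,-0.03,0,0,-0.08],[0,0,-0.03,0,0,-0.09],[0,0,-0.03,0,0,-0.11],[0,0,-0.03,0,0,-0.12],[0,0,-0.03,0,0,-0.14],[0,0,-0.03,0,0,-0.15]]' >/dev/null; sh t.sh
```

```text
16.4 [ 546.8 -173.9   75.7] yaw -0.036 F [-2.9  1.3  6.1] T [0.268 0.851 0.657] 0.02 48.1
```

The torque has jumped to about 0.66 N m, so the lid is on its seal. No more turning; I'll hold still and read again.

```bash
for i in 1 2 3; do python3 -c "
from h import *
env.capture('top');o=env.get_obs();print(o['time_s'],o['ft_torque'].round(3),yaw(o))"; done
```

```text
16.45 [0.274 0.799 0.557] -0.03573217592314465
16.5 [0.283 0.825 0.514] -0.03501719877212972
16.55 [0.247 0.85  0.553] -0.0350149059595971
```

It reads about 0.54 standing and 0.66 while moving. One small nudge of 0.05 rad will put it clearly inside the snug range.

```bash
python3 -m handwheel '[[0,0,-0.03,0,0,-0.01],[0,0,-0.03,0,0,-0.02],[0,0,-0.03,0,0,-0.03],[0,0,-0.03,0,0,-0.04],[0,0,-0.03,0,0,-0.05],[0,0,-0.03,0,0,-0.05],[0,0,-0.03,0,0,-0.05],[0,0,-0.03,0,0,-0.05],[0,0,-0.03,0,0,-0.05],[0,0,-0.03,0,0,-0.05]]' >/dev/null; sh t.sh; sh t.sh
```

```text
17.3833 [ 546.8 -173.8   75.7] yaw -0.083 F [-1.8  2.   4.8] T [0.199 0.695 0.599] -0.02 48.1
17.3833 [ 546.8 -173.8   75.7] yaw -0.083 F [-1.8  2.   4.8] T [0.199 0.695 0.599] -0.02 48.1
```

0.60 N m standing, at z 75.7. Letting go and withdrawing straight up.

```bash
python3 -m handwheel '[[0,0,0,0,0,0],[0,0,0,0,0,0],[0,0,0,0,0,0],[0,0,0,0,0,0],[0,0,0,0,0,0],[0,0,0,0,0,0],[0,0,0,0,0,0],[0,0,0,0,0,0],[0,0,0,0,0,0],[0,0,0,0,0,0]]' -1
python3 -m handwheel '[[0,0,1,0,0,0],[0,0,2,0,0,0],[0,0,4,0,0,0],[0,0,6,0,0,0],[0,0,8,0,0,0],[0,0,10,0,0,0],[0,0,12,0,0,0],[0,0,14,0,0,0],[0,0,16,0,0,0],[0,0,18,0,0,0]]'
python3 - <<'E'
from h import *
im=env.capture("wrist");cv2.imwrite("pics/w6.png",im[:,:,::-1])
for z in(0,12,20):find("jar",(546,-174),"wrist",z)
for d in env.boxes_of("lid_top","wrist"):print(d)
E
```

```text
time_s: 18.22
ee_pos: [546.8, -173.9, 75.7]
ee_rot: [2.311, 2.127, -0.002]
contact_force: [0.1, -0.7, 0.1]
width: 85.6
time_s: 19.05
ee_pos: [546.9, -173.7, 258.3]
ee_rot: [2.309, 2.126, -0.0]
contact_force: [-0.1, 0.2, 0.1]
width: 85.1
jar wrist pix off 3.0 pose [ 5.45270e+02 -1.77633e+02  4.94000e-01] resid 0.042 conf 0.76
jar wrist pix off 1.0 pose [ 545.259 -173.837   -1.138] resid 0.061 conf 0.77
jar wrist pix off 1.3 pose [ 5.44913e+02 -1.71672e+02  4.07000e-01] resid 0.099 conf 0.63
{'centre': [546.9, -166.4, 102.2], 'confidence': 0.56}
```

View pics/w6.png

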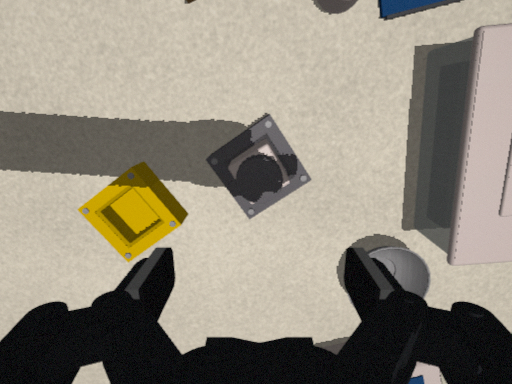

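The picture shows the jar upright in the grey block, lid at (260,177), with its sides parallel to the socket. The network puts the lid top at z 102 mm, which is 12 + 90 and means fully home. The gripper is open and clear.

```bash
python3 -c "
from bench import env
print(env.hand_in())"
```

```text
the job is handed in; nothing more can be done
None
```

The white square jar stands in the grey block's socket with its lid screwed down. The job is handed in at about 19 s of the 69 s allowed; no verdict was reported.

- **Seating:** I lowered the jar until the floor pushed back, at a tool height of 76.0 mm where I expected 75.8 mm. After release the networks put the lid top at 102 mm, which is the height for a jar fully home.
- **Lid:** It turned clockwise about 1.85 rad in all. The torque stayed near 0.05 N m until the seal, then rose to 0.66 N m while turning. It read about 0.54 standing, so I nudged it 0.05 rad further and it read 0.60, inside the snug range.
- **Release:** The wrist force was about zero once the fingers opened and had risen clear. The last picture shows the jar in line with the socket. I kept clear of the bystanders and look-alikes but took no final picture of all of them.

**Checks that disagreed:**
- The fit of the jar's outline after release was unclear: a seating height of 0 mm fitted slightly better than 12 mm, because the block hides most of the body. For the seating I relied on the touch height and the lid-top height instead.
- The scene camera's fit before the grasp was about 6 mm and 0.17 rad off the wrist camera's. I went by the wrist camera.

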